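Set the extractor's run timer with the stop held in

ROBOT

A 6-joint arm with a two-finger parallel gripper is mounted at the origin on a cart in front of the work surface, level with it; the furniture and walls round the work are solid. World frame = base frame: x ahead of the robot, y to its left, z up, the work surface at z = 0. Lengths are in m, angles in rad, forces in N, time in s.
With the tool pointing down it reaches from about 0.25 to 0.725 m from the base axis. Payload 9.7 kg.
Tool frame: the origin (TCP) lies on the centre line of the jaws, within the pads' length; the fingertips stand ctrl.finger_overhang ahead of it and the grasp point (between the pads) lies 2 mm behind it (ctrl.finger_overhang is the distance from the TCP to the fingertips, in m); z points along the fingers, y is the direction in which the jaws open and shut (so a half turn about z gives the same grasp; the last joint's range is limited). The gripper opens to 85 mm and grips with 20 to 120 N. Pads are 22 mm wide; open, the fingers measure 114 mm over their backs; the gripper's body (76 mm by 85 mm) begins 54 mm behind the grasp point. The pads swing forward as they close: fully open they stand 13 mm farther back than shut.
Start: joints at [1.334, 0.087, 0.176, 1.66, 0, 1.571], TCP at [0.129, 0.535, 0.248] pointing down, gripper open.
Joint ranges: [-3.13, 3.13], [-0.85, 1.81], [-1.15, 1.24], [-2.2, 2.28], [-1.44, 1.52], [-3.14, 3.14]. Speed limits (rad/s): [2.22, 2.22, 2.57, 3.14, 3.14, 3.14].

INTERFACE

Orientations are given as [roll, pitch, yaw] about the fixed x, y, z axes, in that order (R = Rz(yaw) Ry(pitch) Rx(roll)).
In Python, from rig import telemetry, cams, job_done, spotter, ctrl gives the robot as it stands.
- The arm moves only by the shell command python3 -m inch 'ROWS' [FORCE]. ROWS is JSON, a list of rows, each a list of 3 entries, a list of its own where there are three numbers: the finger opening in mm, from 0 to 85.4, then the shift along the tool's x, y, z in mm, then the turn, a rotation vector about the tool's x, y, z in rad. A call has 1 to 12 rows; each row shifts and turns the commanded pose from where the row before left it, along the tool's axes as they then stand; what a row does not reach is not made up. A row lasts 1/10 s, in which the tool goes at most 50 mm and 8.59 degrees, less where a joint would pass 70% of its speed; a pose out of reach is approached as far as the arm can. A call with a gripper value outside its range is refused whole. The fingers move at their own pace and stop on an object; FORCE is the grip in N (left out, the last holds). Time passes only in rows, so rows that do not move let the fingers close. It gives the time, the measured TCP pose, the force and the opening at its end, in the units of the state.
- telemetry.get_obs(): the state, without advancing time (a new reading comes with each control period).
- cams.get_image(name): name is "side" or "top" or "wrist"; returns the picture (480x640x3 uint8, red, green, blue); there is no depth.
- cams.get_calibration(name): a dict with "camera_matrix" (3x3 intrinsics, pixels), "xyz" and "orientation" of the camera in the world; the wrist camera has in their place "hand_eye" (4x4, takes a point from camera to tool coordinates, whose origin is the TCP and whose axes are the flange's). Camera axes: x right, y down, z forward; pixel columns grow to the right and rows downward; lengths in m; the calibration is good to about 2 mm. A picture is of the moment at which its call begins: read the wrist's pose just before it. get_calibration takes no time and is no camera call.
- job_done(): hands the job in, once; it reports no verdict.
Trained networks look in the newest picture that a camera, given by its name, has taken for a name from the list of things; names that differ only in an ending like _2 or _b are one class to them, and where a whole thing is asked for, a point or a joint stands for the part that bears it (a point fixed in the world has none). Each returns a list of dicts, best first, with "p" (0 to 1); they miss things now and then, are a little off and sometimes report something else, mostly with a low value. They report only what shows in the picture. A call takes as long as a camera call.
- spotter.look_for(label, camera): "bbox" ([left, top, width, height] in pixels, round what is visible of it).
- spotter.silhouettes(label, camera): "mask" (480x640 bool, what is visible of it) and "bbox" ([left, top, width, height] in pixels, round what is visible of it).
The state is a dict: "time": time; "joint_pos": joint angles; "qd": joint speeds; "joint_torque": joint torques, N m; "tcp_pos": TCP position; "tool_rot": TCP orientation; "ft_force": force on the tool from outside, world axes, zero at the start; "torque": the same for the moment, N m; "gripper_width": finger opening in m.
Only numpy, scipy, OpenCV 4.12 (cv2) and the standard library are available. Lean on these libraries where they do the work, as an engineer would, in place of code of your own. Each camera call takes 0.05 s, during which the arm holds its last target. There are 200 camera calls.

TASK

Set the dust extractor to run on for 45 minutes from the control board on the bench: first press the mushroom stop button until it stays down by itself, so that nothing starts under your hand. With it down, wind the timer's key clockwise, a part turn at a time, until the pointer rests at the 45-minute mark (the third long mark after zero), and let go of it. Then twist the stop button clockwise so that it springs up again, and leave the other things on the bench where they lie.

Things in the scene. Friction and masses are not known exactly. Their poses are not given: they have to be found in the camera images.
- control_board: plywood panel 165 x 400 x 18 mm lying fixed on the bench; origin under its centre, y along its length, z up. Two equal grey boxes are fixed on it side by side, 190 mm apart centre to centre (timer_box and stop_box, either may be on the left); between them, lower than the boxes' tops, a conduit and a black supply inlet.
- timer_box: grey metal box 130 x 130 x 60 mm, fixed on the control board, with the round timer dial and its key on its cover; origin under its centre, on the board's top, z up; x and y along its sides.
- timer_dial (a point): centre of the timer's round aluminium dial (radius 56 mm), on its top face, 63 mm above timer_box's origin; axes as timer_box. 13 dark marks at its edge, 5 minutes apart: zero on the +x axis, the others clockwise from it, 24 degrees each; 0, 15, 30, 45 and 60 are long and thick. The 45-minute mark is 216 degrees clockwise of zero; a blank 72 degrees separates 60 from 0.
- timer_key_grip (a point): point on the upright axis of the timer's steel butterfly key, 26 mm above the dial. Its x axis runs along wings and pointer. Wings 56 mm long, 14 mm thick, from 11 to 41 mm above the dial; they can be pinched across the 14 mm (flat faces) or over the 56 mm. Beneath, a flat black pointer (tip at 47 mm radius, 4 mm above the dial) turns with the key.
- timer_key (a joint): angle wound, rad; 0 = pointer at zero, grows clockwise seen from above: 45 min = 3.770, 60 min = 5.027 (end stop). A mainspring pulls it back (0.04 N m at 0, 0.13 N m at 45 min); a ratchet holds it every 2.5 min (0.209 rad): let go, it falls back to the last tooth passed and cannot be turned back further. Starts at 0 to 0.65.
- stop_box: grey metal box 130 x 130 x 60 mm fixed on the control board, like timer_box, with the mushroom stop button in the middle of its cover; origin under its centre, on the board's top, z up.
- stop_top (a point): centre of the top of the dull red mushroom stop button: a round head 47 mm across on a stem, with moulded turn arrows; 103 mm above stop_box's origin when up. Moves with the head.
- stop_rim (a point): point on the head's axis at mid height of its fluted rim, 11 mm below stop_top. The rim is 47 mm across and 10 mm high; with the button down its middle stands 25 mm above the box's cover. The collar beneath is 42 mm across and 11 mm high, so fingers can straddle the head.
- stop_button (a joint): how far the button is pressed, m: 0 = up, 0.0105 = bottom of its travel; pressed fully (0.0095 or more) it catches, and then stays down by itself at about 0.007. Its spring takes 4 N at first, about 10 N at the bottom.
- stop_head (a joint): twist of the mushroom head, rad, clockwise seen from above positive, 0 to 0.9 (end stop); a weak spring turns it back to 0. When the button is down, twisting past 0.6 rad frees the catch and it springs up once the head is let go.
- block_plane: steel block plane standing on its sole, 50 x 155 x 54 mm; bystander, leave alone; origin under its centre.
- screwdriver: screwdriver 198 mm long lying on the bench; bystander, leave alone; origin under its centre.
- glue_bottle: glue bottle standing, 58 mm across, 178 mm tall; bystander, leave alone; origin under its centre.

How it is judged:
On the way, in this order (a step that is already met when the one before it is completed fails the run):
1. the stop button is down and stays down with nothing touching it (value of joint stop_button above 0.005 m and contact force between anything else and stop_box below 0.3 N), for 0.2 s.
2. with the stop down, the timer's key is wound to the 45-minute mark, give or take 3.5 minutes, and rests there released (value of joint stop_button above 0.005 m and value of joint timer_key between 3.477 and 4.063 rad and contact force between anything else and timer_box below 0.3 N), for 0.2 s.
At the end, for the whole second after the job is handed in: The stop button is up again (within 2 mm) with its head turned back, and the timer's pointer rests within 3.5 minutes (0.293 rad) of the 45-minute mark (value of joint stop_button below 0.002 m and value of joint stop_head below 0.15 rad and value of joint timer_key between 3.477 and 4.063 rad); the robot touches nothing.
It fails at once if the key is being wound while the stop button is up (value of joint stop_button below 0.004 m and velocity of joint timer_key above 0.15 rad/s).
It fails at once if a bystander (block plane, screwdriver or glue bottle) is pushed more than 3 cm (distance of any of block_plane, screwdriver, glue_bottle from where it was at the start of the episode above 0.03 m).
It also fails if it takes over 64 s, if anything falls off the work surface, if the arm or the gripper's body presses on something with over 40 N, if the wrist force passes 120 N, or if a joint passes its speed limit or range.

## Working session

There is one attempt and no reset: what is moved stays moved. The work goes in short steps, Python scripts to look and compute and a shell command to move; the robot and the scene stay as the last step left them, time stands still between calls to the robot, and variables do not carry over. Pictures are saved under pics/ and viewed, about 8 in all and at most 12, crops included, and the job is handed in when it is done.

```bash
mkdir -p pics; ls
cat > h.py <<'E'
import numpy as np, cv2
from scipy.spatial.transform import Rotation as R
from rig import telemetry, cams, job_done, spotter, ctrl
def save(n,f,crop=None):
    im=cams.get_image(n); cv2.imwrite('pics/'+f,im[:,:,::-1]); return im
def cam(name):
    c=cams.get_calibration(name); K=np.array(c['camera_matrix'])
    if 'hand_eye' in c:
        o=telemetry.get_obs(); T=np.eye(4); T[:3,:3]=R.from_euler('xyz',o['tool_rot']).as_matrix(); T[:3,3]=o['tcp_pos']
        T=T@np.array(c['hand_eye']); return K,T[:3,:3],T[:3,3]
    q=np.array(c['orientation']); 
    Rm=q if q.shape==(3,3) else R.from_euler('xyz',q).as_matrix()
    return K,Rm,np.array(c['xyz'])
def topix(name,p):
    K,Rm,t=cam(name); v=K@(Rm.T@(np.array(p)-t)); return v[:2]/v[2]
def atz(name,uv,z):
    K,Rm,t=cam(name); d=Rm@np.linalg.solve(K,[uv[0],uv[1],1]); return t+d*(z-t[2])/d[2]
E
python3 - <<'E'
from h import *
print(telemetry.get_obs()); print(ctrl.finger_overhang)
for n in('top','side','wrist'): print(n,cams.get_calibration(n))
a=save('top','t0.png')
for l in('timer_box','stop_box','timer_dial','stop_top','timer_key_grip','glue_bottle','block_plane','screwdriver'):
    r=spotter.look_for(l,'top'); print(l,[(x['p'],x['bbox']) for x in r[:2]])
E
```

```text
pics
{'time': 0.0, 'joint_pos': array([1.33404160e+00, 8.74562337e-02, 1.75108893e-01, 1.65977838e+00,
       2.81089152e-06, 1.57082567e+00]), 'qd': array([-0.00016856,  0.00134941,  0.00264084, -0.00046343, -0.00214118,
       -0.00049619]), 'joint_torque': array([ 2.56530820e-04, -5.20391142e+01,  4.64804471e+01,  1.62470917e-02,
        1.49394396e-05, -2.96228876e-06]), 'tcp_pos': array([0.12895286, 0.53445682, 0.2475722 ]), 'tool_rot': array([-3.14026326e+00, -2.77187813e-06,  2.90480858e+00]), 'ft_force': array([ 0.09646471,  0.1843251 , -0.57877527]), 'torque': array([-0.02318724, -0.01400469, -0.06053866]), 'gripper_width': 0.08547212661363801}
0.017
top {'camera_matrix': array([[487.11773919,   0.        , 320.11228082],
       [  0.        , 487.11773919, 236.07206813],
       [  0.        ,   0.        ,   1.        ]]), 'xyz': array([ 0.37769287, -0.1509862 ,  1.04819505]), 'orientation': array([-2.97598592e+00, -2.36114907e-03, -1.58312668e+00])}
side {'camera_matrix': array([[490.15631734,   0.        , 311.20389334],
       [  0.        , 490.15631734, 235.42414851],

[... 458 characters left out ...]
99231e-01, -1.17872590e-03,  3.84304640e-04,
        -1.37060398e-03],
       [-6.88158020e-04, -2.69878525e-01,  9.62894131e-01,
        -1.25201484e-01],
       [ 0.00000000e+00,  0.00000000e+00,  0.00000000e+00,
         1.00000000e+00]])}
timer_box [(0.75, [213.7, 173.4, 77.3, 77.5]), (0.55, [117.1, 170.8, 195.6, 120.3])]
stop_box [(0.6, [122.4, 197.6, 80.0, 80.7])]
timer_dial [(0.79, [214.3, 171.5, 75.6, 80.9])]
stop_top [(0.73, [141.5, 219.1, 27.6, 25.8])]
timer_key_grip [(0.61, [242.0, 185.7, 16.6, 33.6])]
glue_bottle [(0.62, [385.9, 151.6, 33.8, 42.0])]
block_plane [(0.59, [417.2, 222.2, 64.7, 74.2]), (0.3, [241.8, 190.1, 19.2, 29.8])]
screwdriver [(0.91, [390.0, 257.0, 25.5, 91.6])]
```

View pics/t0.png

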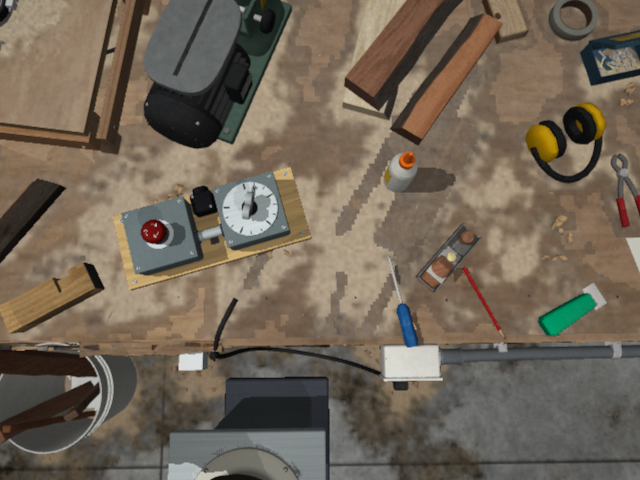

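The board is left of centre, with the stop box on the left (button at about (155,231)) and the timer on the right (dial centre at about (250,208)). The bystanders are clear, on the right.

Run:
```python
from h import *
im=cams.get_image('top')
for l,z in(('timer_dial',.081),('stop_top',.116),('stop_box',.078),('timer_box',.078)):
    r=spotter.silhouettes(l,'top')[0]; m=r['mask'].astype(np.uint8); M=cv2.moments(m,True); c=(M['m10']/M['m00'],M['m01']/M['m00'])
    rect=cv2.minAreaRect(np.argwhere(m)[:,::-1].astype(np.float32)); print(l,c,rect,atz('top',c,z).round(4),atz('top',rect[0],z).round(4))
cv2.imwrite('pics/t1.png',cv2.resize(im[160:300,100:320],None,fx=3.6,fy=3.6,interpolation=cv2.INTER_CUBIC)[:,:,::-1])
```

```text
timer_dial (251.05859102534293, 211.20274354801208) ((250.94638061523438, 211.24481201171875), (67.4000015258789, 65.68000030517578), 73.73979187011719) [ 0.5922 -0.0157  0.081 ] [ 0.5921 -0.0155  0.081 ]
stop_top (153.47520661157026, 231.4111570247934) ((153.5, 231.5), (23.0, 25.0), 90.0) [0.5465 0.1683 0.116 ] [0.5463 0.1683 0.116 ]
stop_box (161.91093205574913, 236.64133275261324) ((162.0, 236.50003051757812), (68.3950424194336, 70.57786560058594), 75.96376037597656) [0.5425 0.1639 0.078 ] [0.5427 0.1637 0.078 ]
timer_box (251.07977958792526, 210.91039770004792) ((250.99229431152344, 211.13845825195312), (66.21788024902344, 64.1129379272461), 74.74488067626953) [ 0.5934 -0.0154  0.078 ] [ 0.593  -0.0152  0.078 ]
```

View pics/t1.png

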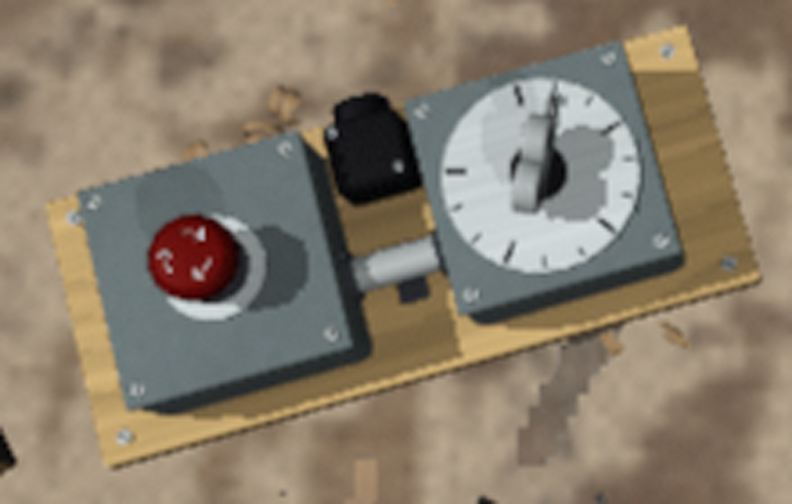

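```bash
cat >> h.py <<'E'
def delta(p,yaw=None):
    o=telemetry.get_obs(); M=R.from_euler('xyz',o['tool_rot'])
    print('t',round(o['time'],2),'tcp',o['tcp_pos'].round(4),'rot',o['tool_rot'].round(3),'w',round(o['gripper_width'],4),'F',o['ft_force'].round(1),'ovh',ctrl.finger_overhang,'j6',o['joint_pos'][5].round(3))
    print('tool mm',(M.inv().apply(np.array(p)-o['tcp_pos'])*1000).round(1), 'turn cw to yaw', None if yaw is None else round((o['tool_rot'][2]-yaw+np.pi/2)%np.pi-np.pi/2,3))
E
python3 -m inch '[[0,[-30,-16,0],[0,0,0]],[0,[-40,-21,0],[0,0,0]],[0,[-42,-22,0],[0,0,0]],[0,[-42,-22,0],[0,0,0]],[0,[-42,-22,0],[0,0,0]],[0,[-42,-22,0],[0,0,0]],[0,[-42,-22,0],[0,0,0]],[0,[-42,-22,0],[0,0,0]],[0,[-42,-22,0],[0,0,0]],[0,[-42,-22,0],[0,0,0]],[0,[-40,-21,0],[0,0,0]],[0,[-30,-16,0],[0,0,0]]]' 30
python3 - <<'E'
from h import *
delta([.544,.167,.16])
im=save('wrist','w0.png')
for l,z in(('stop_top',.116),('stop_rim',.11),('stop_box',.078),('timer_dial',.081)):
    r=spotter.silhouettes(l,'wrist')
    if not r: print(l,'none'); continue
    r=r[0]; m=r['mask'].astype(np.uint8); M=cv2.moments(m,True); c=(M['m10']/M['m00'],M['m01']/M['m00'])
    print(l,r['p'],r['bbox'],np.round(c),atz('wrist',c,z).round(4))
E
```

```text
time: 1.9
tcp_pos: [0.5347, 0.1778, 0.2481]
tool_rot: [-3.141, 0.0, 2.903]
ft_force: [-0.0, 1.0, 0.2]
gripper_width: -0.0001
t 1.9 tcp [0.5347 0.1778 0.2481] rot [-3.141  0.     2.903] w -0.0001 F [-0.   1.   0.2] ovh 0.017 j6 0.559
tool mm [-11.6  -8.3  88.1] turn cw to yaw None
stop_top 0.86 [284.8, 219.2, 61.2, 64.1] [313. 251.] [0.5456 0.1696 0.116 ]
stop_rim 0.71 [285.2, 219.6, 62.1, 65.9] [313. 251.] [0.5462 0.1706 0.11  ]
stop_box 0.62 [210.1, 129.4, 205.9, 191.6] [314. 226.] [0.5345 0.1746 0.078 ]
timer_dial 0.56 [23.8, 230.5, 209.3, 165.3] [129. 316.] [0.5736 0.0011 0.081 ]
```

View pics/w0.png

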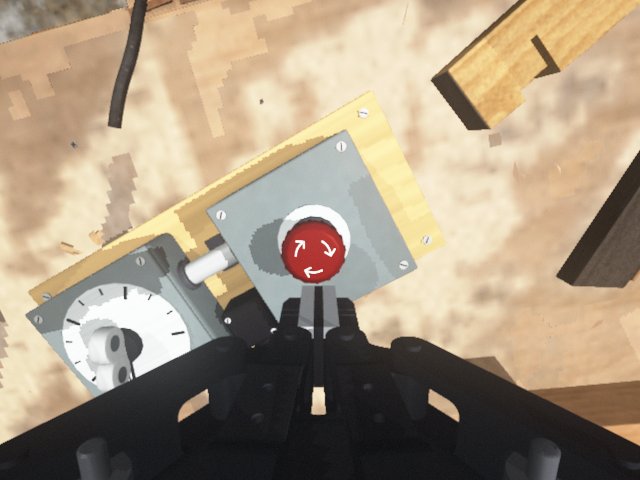

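Wrist view: the head is at (313,251), which gives (0.5456, 0.1696). This agrees with the top camera to about 1.5 mm, so I'll press now.

```bash
python3 -m inch '[[0,[-6,-3,15],[0,0,0]],[0,[-7,-3,25],[0,0,0]],[0,[0,0,30],[0,0,0]],[0,[0,0,25],[0,0,0]],[0,[0,0,10],[0,0,0]],[0,[0,0,6],[0,0,0]],[0,[0,0,6],[0,0,0]],[0,[0,0,4],[0,0,0]],[0,[0,0,2],[0,0,0]],[0,[0,0,0],[0,0,0]],[0,[0,0,0],[0,0,0]]]'
```

```text
time: 3.25
tcp_pos: [0.5444, 0.1715, 0.1275]
tool_rot: [3.14, 0.002, 2.905]
ft_force: [-5.8, -1.0, 8.2]
gripper_width: -0.0001
```

```bash
python3 -m inch '[[0,[0,0,2],[0,0,0]],[0,[0,0,2],[0,0,0]],[0,[0,0,2],[0,0,0]],[0,[0,0,0],[0,0,0]]]'
```

```text
time: 3.65
tcp_pos: [0.5451, 0.1719, 0.1271]
tool_rot: [3.137, 0.007, 2.905]
ft_force: [-17.5, -3.8, 44.6]
gripper_width: -0.0003
```

```bash
python3 -m inch '[[0,[0,0,-15],[0,0,0]],[0,[0,0,-35],[0,0,0]],[0,[0,0,-35],[0,0,0]],[0,[-15,-20,-30],[0,0,0]],[0,[-16,-20,-10],[0,0,0]],[0,[-16,-20,0],[0,0,0]],[0,[-16,-20,0],[0,0,0]],[0,[-16,-20,0],[0,0,0]],[0,[-16,-20,0],[0,0,0]],[0,[-16,-20,0],[0,0,0]],[0,[-15,-20,0],[0,0,0]],[0,[0,0,0],[0,0,0]]]'
python3 - <<'E'
from h import *
im=save('wrist','w1.png')
for l,z in(('timer_dial',.081),('timer_key_grip',.107),('timer_box',.078),('stop_top',.112)):
    r=spotter.silhouettes(l,'wrist')
    if not r: print(l,'none'); continue
    r=r[0]; m=r['mask'].astype(np.uint8); M=cv2.moments(m,True); c=(M['m10']/M['m00'],M['m01']/M['m00'])
    print(l,r['p'],r['bbox'],np.round(c),atz('wrist',c,z).round(4))
delta([.595,-.015,.16])
E
```

```text
time: 4.85
tcp_pos: [0.6304, -0.0163, 0.2447]
tool_rot: [-3.141, 0.002, 2.903]
ft_force: [-1.0, 0.3, 0.2]
gripper_width: -0.0004
timer_dial 0.86 [201.3, 59.9, 222.4, 229.0] [314. 177.] [ 0.5918 -0.0095  0.081 ]
timer_key_grip 0.78 [294.5, 146.4, 36.3, 97.5] [314. 189.] [ 0.5971 -0.0102  0.107 ]
timer_box 0.59 [203.3, 61.4, 219.8, 222.0] [314. 176.] [ 0.5916 -0.0086  0.078 ]
stop_top 0.79 [528.2, 2.7, 78.0, 82.8] [570.  43.] [0.5453 0.1678 0.112 ]
t 5.1 tcp [ 0.6292 -0.0131  0.2448] rot [3.141e+00 1.000e-03 2.906e+00] w -0.0001 F [ 0.1 -0.8  0.6] ovh 0.017 j6 0.215
tool mm [32.8 -9.8 84.8] turn cw to yaw None
```

View pics/w1.png

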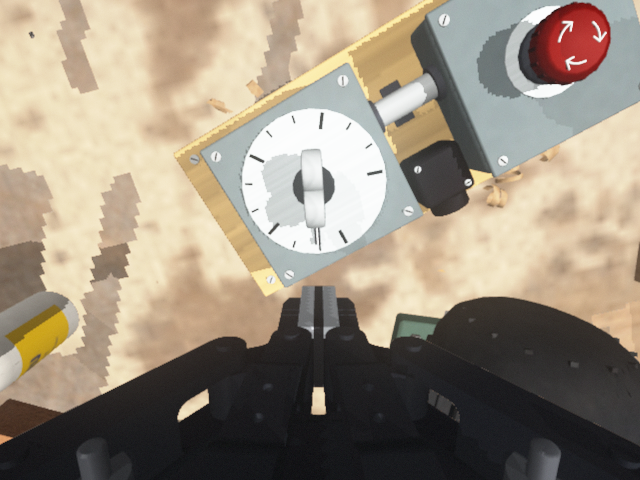

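Run:
```python
from h import *
K,Rm,t=cam('wrist'); im=save('wrist','w2.png')
r=spotter.silhouettes('timer_dial','wrist')[0]
c=max(cv2.findContours(cv2.convexHull(np.argwhere(r['mask'])[:,::-1].astype(np.int32)) is None and 0 or r['mask'].astype(np.uint8),cv2.RETR_EXTERNAL,cv2.CHAIN_APPROX_NONE)[0],key=len)[:,0]
P=np.array([atz('wrist',p,.081)[:2] for p in c]); A=np.c_[2*P,np.ones(len(P))]; s=np.linalg.lstsq(A,(P**2).sum(1),rcond=None)[0]
print('dial',s[:2],'r',np.sqrt(s[2]+s[0]**2+s[1]**2))
r=spotter.silhouettes('timer_key_grip','wrist')[0]; m=r['mask'].astype(np.uint8)
print('key',r['bbox'],cv2.minAreaRect(np.argwhere(m)[:,::-1].astype(np.float32)))
print('zero mark',atz('wrist',(344,237),.081),'tip',atz('wrist',(319,246),.085))
cv2.imwrite('pics/w2c.png',cv2.resize(im[90:270,210:410],None,fx=3.2,fy=3.2,interpolation=cv2.INTER_CUBIC)[:,:,::-1])
s=cams.get_image('side'); cv2.imwrite('pics/s0.png',s[:,:,::-1])
for x in spotter.look_for('stop_top','side')[:1]: print(x)
for z in(.121,.114): print(z,topix('side',[.546,.169,z]))
delta([.595,-.015,.16])
```

```text
dial [ 0.59715534 -0.01282911] r 0.07323560158541668
key [291.3, 151.5, 38.4, 96.9] ((308.1006774902344, 196.41171264648438), (41.93000793457031, 91.28783416748047), 15.068490028381348)
zero mark [0.64349411 0.00343082 0.081     ] tip [ 0.64495357 -0.01757429  0.085     ]
{'bbox': [297.5, 298.9, 27.7, 19.6], 'p': 0.65}
0.121 [310.47114724 300.64106303]
0.114 [310.54929346 303.8616425 ]
t 5.35 tcp [ 0.6292 -0.0135  0.2445] rot [3.142 0.    2.906] w 0.0002 F [-0.4 -1.3 -0.2] ovh 0.017 j6 0.215
tool mm [32.9 -9.4 84.5] turn cw to yaw None
```

View pics/w2c.png

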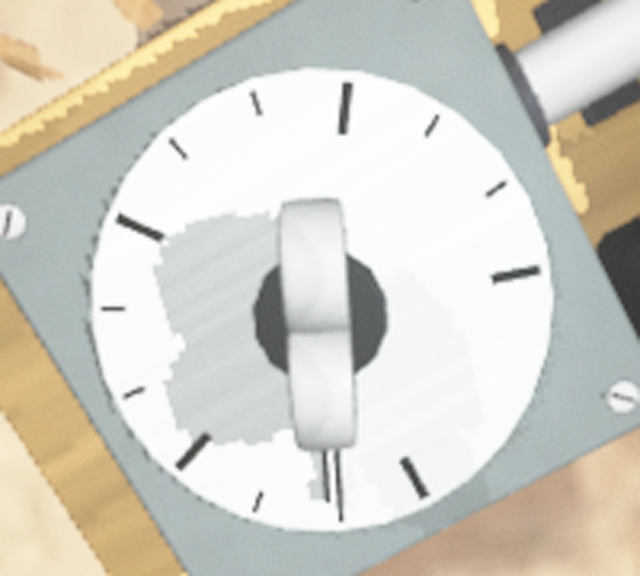

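Run:
```python
from h import *
f=lambda u,v,z: atz('wrist',(210+u/3.2-.35,90+v/3.2-.35),z)[:2]
im=cv2.imread('pics/w2.png'); 
E=[f(322,68,.081),f(322,531,.081),f(92,300,.081),f(553,300,.081)]
print(np.round(E,4)); ce=np.array([ (E[0]+E[1])[0]/2,(E[2]+E[3])[1]/2]); print(ce)
ang=lambda a,b=ce: np.degrees(np.arctan2(*(a-b)[::-1])).round(1)
for n,p in dict(z0=(415,477),m15=(193,451),m30=(140,227),m45=(346,108),m60=(516,274)).items(): q=f(*p,.081); print(n,q,ang(q),np.hypot(*(q-ce)).round(4))
for p in((341,519),(333,500),(325,490)): print('ptr',ang(f(*p,.085)),np.hypot(*(f(*p,.085)-ce)))
print('wing ends top z.122',f(312,200,.122),f(325,448,.122))
print(ang(f(325,448,.122),f(312,200,.122)), (f(312,200,.122)+f(325,448,.122))/2)
```

```text
[[ 5.442e-01 -2.000e-04]
 [ 6.523e-01 -2.690e-02]
 [ 5.825e-01 -6.680e-02]
 [ 6.086e-01  4.120e-02]]
[ 0.59823037 -0.01275263]
z0 [ 0.64394875 -0.000819  ] 14.6 0.0473
m15 [ 0.62436457 -0.053177  ] -57.1 0.0481
m30 [ 0.56866249 -0.05067621] -127.9 0.0481
m45 [0.55396952 0.00312693] 160.3 0.047
m60 [0.60042933 0.03380131] 87.3 0.0466
ptr -9.4 0.05156178150111428
ptr -11.4 0.04650553433084526
ptr -13.8 0.04388283987812004
wing ends top z.122 [ 0.57089237 -0.0080357 ] [ 0.62165129 -0.01786372]
-11.0 [ 0.59627183 -0.01294971]
```

The pointer reads about 0.42–0.45 rad. The key axis is at (0.597, −0.013), zero mark at yaw 15°. I'll wind back the wrist first (j6 to about −2.99), so that the whole winding fits in the joint range.

```bash
python3 -m inch '[[50,[0,0,0],[0,0,-0.146]],[50,[0,0,0],[0,0,-0.146]],[50,[0,0,0],[0,0,-0.146]],[50,[0,0,0],[0,0,-0.146]],[50,[0,0,0],[0,0,-0.146]],[50,[0,0,0],[0,0,-0.146]],[50,[0,0,0],[0,0,-0.146]],[50,[0,0,0],[0,0,-0.146]],[50,[0,0,0],[0,0,-0.146]],[50,[0,0,0],[0,0,-0.146]],[50,[0,0,0],[0,0,-0.146]],[50,[0,0,0],[0,0,-0.146]]]' 30 >/dev/null
python3 -m inch '[[50,[0,0,0],[0,0,-0.146]],[50,[0,0,0],[0,0,-0.146]],[50,[0,0,0],[0,0,-0.146]],[50,[0,0,0],[0,0,-0.146]],[50,[0,0,0],[0,0,-0.146]],[50,[0,0,0],[0,0,-0.146]],[50,[0,0,0],[0,0,-0.146]],[50,[0,0,0],[0,0,-0.146]],[50,[0,0,0],[0,0,-0.146]],[50,[0,0,0],[0,0,-0.14]],[50,[0,0,0],[0,0,0]],[50,[0,0,0],[0,0,0]]]'
python3 - <<'E'
from h import *
delta([.597,-.013,.114],-.17)
E
```

```text
time: 7.75
tcp_pos: [0.6293, -0.0139, 0.2443]
tool_rot: [-3.142, -0.0, -0.176]
ft_force: [1.1, -0.7, -0.3]
gripper_width: 0.05
t 7.75 tcp [ 0.6293 -0.0139  0.2443] rot [-3.142 -0.    -0.176] w 0.05 F [ 1.1 -0.7 -0.3] ovh 0.017 j6 -2.987
tool mm [-31.9   4.8 130.3] turn cw to yaw -0.006
```

```bash
python3 -m inch '[[50,[-8,1,10],[0,0,0]],[50,[-16,3,25],[0,0,0]],[50,[-8,1,30],[0,0,0]],[50,[0,0,30],[0,0,0]],[50,[0,0,25],[0,0,0]],[50,[0,0,10],[0,0,0]],[50,[0,0,6],[0,0,0]],[50,[0,0,0],[0,0,0]],[50,[0,0,0],[0,0,0]]]'
python3 - <<'E'
from h import *
delta([.597,-.013,.108],-.17)
save('side','s1.png')
cv2.imwrite('pics/s1c.png',cv2.resize(cv2.imread('pics/s1.png')[200:400,250:450],None,fx=3,fy=3))
E
```

```text
time: 8.65
tcp_pos: [0.5975, -0.0135, 0.1096]
tool_rot: [-3.141, -0.002, -0.173]
ft_force: [0.4, 0.5, -0.6]
gripper_width: 0.0499
t 8.65 tcp [ 0.5975 -0.0135  0.1096] rot [-3.141e+00 -2.000e-03 -1.730e-01] w 0.0499 F [ 0.4  0.5 -0.6] ovh 0.017 j6 -2.991
tool mm [-0.6 -0.4  1.6] turn cw to yaw -0.003
```

View pics/s1c.png

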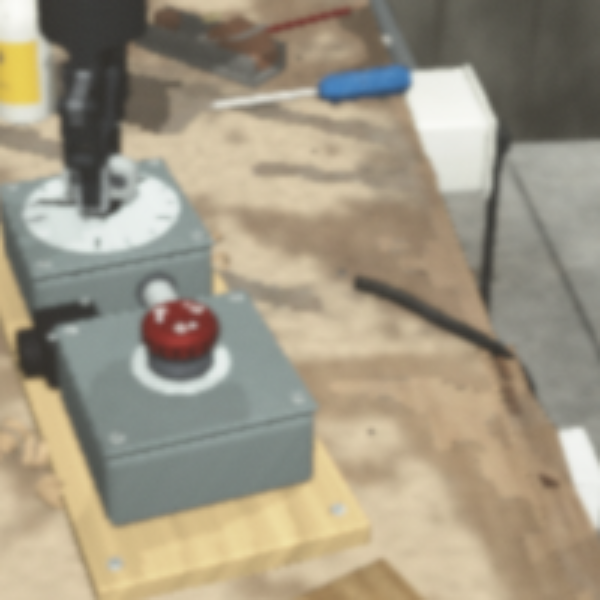

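The side view shows the head low over its collar, so the button is latched down. The open jaws straddle the key. Next: grip and wind.

```bash
python3 -m inch '[[5,[0,0,0],[0,0,0]],[5,[0,0,0],[0,0,0]],[5,[0,0,0],[0,0,0]],[5,[0,0,0],[0,0,0]],[5,[0,0,0],[0,0,0]],[5,[0,0,0],[0,0,0.05]],[5,[0,0,0],[0,0,0.1]],[5,[0,0,0],[0,0,0.13]],[5,[0,0,0],[0,0,0.13]],[5,[0,0,0],[0,0,0.13]],[5,[0,0,0],[0,0,0.1]],[5,[0,0,0],[0,0,0]]]' 50
python3 -c "
from h import *
delta([.597,-.013,.108],-.17);print(telemetry.get_obs()['torque'])"
```

```text
time: 9.9
tcp_pos: [0.5979, -0.0124, 0.1105]
tool_rot: [-3.138, -0.001, -0.815]
ft_force: [-0.0, 5.5, 9.2]
gripper_width: 0.0132
t 9.9 tcp [ 0.5979 -0.0124  0.1105] rot [-3.138e+00 -1.000e-03 -8.150e-01] w 0.0132 F [-0.   5.5  9.2] ovh 0.017 j6 -2.348
tool mm [-0.2  1.1  2.5] turn cw to yaw -0.645
[1.05941869 0.14302418 0.06606305]
```

```bash
python3 -m inch '[[5,[0,0,-1],[0,0,0.1]],[5,[0,0,0],[0,0,0.142]],[5,[0,0,0],[0,0,0.142]],[5,[0,0,0],[0,0,0.142]],[5,[0,0,0],[0,0,0.142]],[5,[0,0,0],[0,0,0.142]],[5,[0,0,0],[0,0,0.142]],[5,[0,0,0],[0,0,0.142]],[5,[0,0,0],[0,0,0.142]],[5,[0,0,0],[0,0,0.142]],[5,[0,0,0],[0,0,0.1]],[5,[0,0,0],[0,0,0]]]'
python3 -c "
from h import *
delta([.597,-.013,.108],-.17);print(telemetry.get_obs()['torque'])"
```

```text
time: 11.1
tcp_pos: [0.5978, -0.0122, 0.1106]
tool_rot: [-3.141, 0.003, -2.293]
ft_force: [1.9, 5.9, 3.2]
gripper_width: 0.0132
t 11.1 tcp [ 0.5978 -0.0122  0.1106] rot [-3.141e+00  3.000e-03 -2.293e+00] w 0.0132 F [1.9 5.9 3.2] ovh 0.017 j6 -0.87
tool mm [1.1 0.1 2.6] turn cw to yaw 1.019
[ 1.32493662 -0.17229497  0.1035295 ]
```

```bash
python3 -m inch '[[5,[0,0,0],[0,0,0.1]],[5,[0,0,0],[0,0,0.142]],[5,[0,0,0],[0,0,0.142]],[5,[0,0,0],[0,0,0.142]],[5,[0,0,0],[0,0,0.142]],[5,[0,0,0],[0,0,0.142]],[5,[0,0,0],[0,0,0.142]],[5,[0,0,0],[0,0,0.142]],[5,[0,0,0],[0,0,0.11]],[5,[0,0,0],[0,0,0.08]],[5,[0,0,0],[0,0,0]],[5,[0,0,0],[0,0,0]]]'
python3 -c "
from h import *
delta([.597,-.013,.108],-.17);print(telemetry.get_obs()['torque'])"
```

```text
time: 12.3
tcp_pos: [0.5979, -0.0121, 0.1106]
tool_rot: [3.138, 0.002, 2.71]
ft_force: [3.2, 6.8, 4.0]
gripper_width: 0.0128
t 12.3 tcp [ 0.5979 -0.0121  0.1106] rot [3.138e+00 2.000e-03 2.710e+00] w 0.0128 F [3.2 6.8 4. ] ovh 0.017 j6 0.41
tool mm [ 0.5 -1.2  2.6] turn cw to yaw -0.262
[ 1.52228769 -0.40169834  0.15121929]
```

```bash
python3 -m inch '[[50,[0,0,0],[0,0,0]],[50,[0,0,0],[0,0,0]],[50,[0,0,0],[0,0,0]],[50,[0,0,0],[0,0,0]],[50,[0,0,-20],[0,0,0]],[50,[0,0,-35],[0,0,0]],[50,[0,0,-35],[0,0,0]],[50,[-15,0,-35],[0,0,0]],[50,[-20,0,-10],[0,0,0]],[50,[0,0,0],[0,0,0]],[50,[0,0,0],[0,0,0]],[50,[0,0,0],[0,0,0]]]'
python3 - <<'E'
from h import *
im=save('wrist','w3.png')
cv2.imwrite('pics/w3c.png',cv2.resize(im[40:300,160:480],None,fx=2.2,fy=2.2,interpolation=cv2.INTER_CUBIC)[:,:,::-1])
delta([.546,.169,.16])
E
```

```text
time: 13.5
tcp_pos: [0.6279, -0.028, 0.2431]
tool_rot: [-3.141, -0.002, 2.709]
ft_force: [-0.7, -0.4, -1.1]
gripper_width: 0.0502
t 13.55 tcp [ 0.6279 -0.0279  0.2433] rot [-3.141e+00 -2.000e-03  2.709e+00] w 0.0503 F [-0.7 -1.3 -0.5] ovh 0.017 j6 0.388
tool mm [156.7 144.5  83.4] turn cw to yaw None
```

View pics/w3c.png

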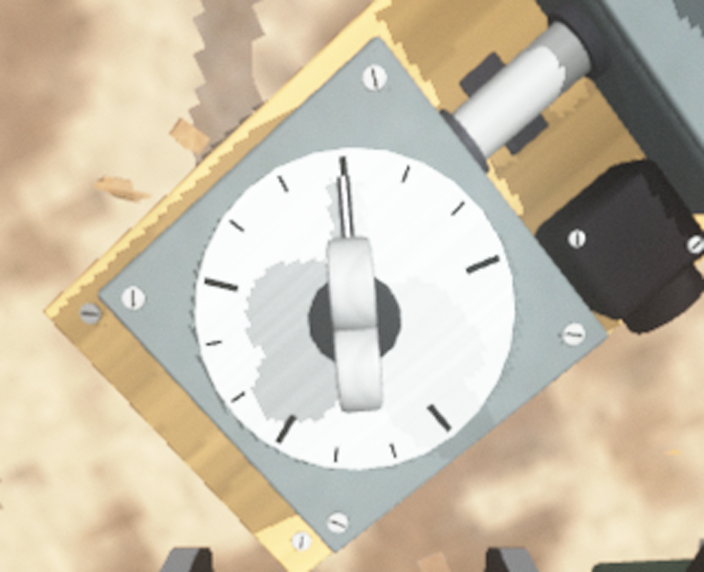

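The pointer rests right on the 45-minute mark (crop (345,165)) with the jaws clear. Next, over to the stop button.

```bash
python3 -m inch '[[85,[11,10,0],[0,0,0]],[85,[22,20,0],[0,0,0]],[85,[25,23,0],[0,0,0]],[85,[25,23,0],[0,0,0]],[85,[25,23,0],[0,0,0]],[85,[25,23,0],[0,0,0]],[85,[16,15,0],[0,0,0]],[85,[8,7.5,15],[0,0,0]],[85,[0,0,30],[0,0,0]],[85,[0,0,25],[0,0,0]],[85,[0,0,0],[0,0,0]],[85,[0,0,0],[0,0,0]]]'
python3 - <<'E'
from h import *
K,Rm,t=cam('wrist'); im=save('wrist','w4.png')
r=spotter.silhouettes('stop_top','wrist')[0]; x,y,w,h=r['bbox']; M=cv2.moments(r['mask'].astype(np.uint8),True)
print(r['p'],r['bbox'],atz('wrist',(M['m10']/M['m00'],M['m01']/M['m00']),.108),topix('wrist',[.546,.169,.108]))
delta([.546,.169,.104])
E
```

```text
time: 14.75
tcp_pos: [0.5459, 0.1693, 0.1748]
tool_rot: [-3.141, -0.0, 2.709]
ft_force: [0.7, 0.2, 1.3]
gripper_width: 0.085
0.62 [280.3, 218.0, 84.4, 85.6] [0.54686936 0.17030671 0.108     ] [318.95883277 262.75556145]
t 14.85 tcp [0.547  0.1692 0.1761] rot [3.140e+00 2.000e-03 2.709e+00] w 0.0854 F [-0.4 -0.3 -0.2] ovh 0.017 j6 0.733
tool mm [ 0.9 -0.7 72.1] turn cw to yaw None
```

View pics/w4.png

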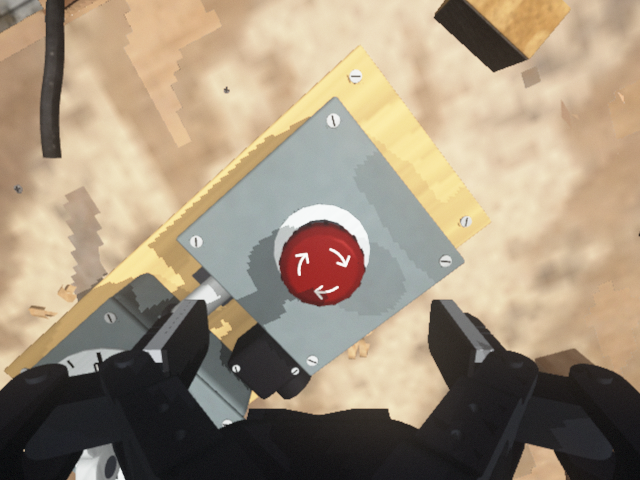

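The head is centred between the jaws ((322,263), jaw middle about column 319). I'll descend and grip the rim.

```bash
python3 -m inch '[[85,[0,1,20],[0,0,0]],[85,[0,0,25],[0,0,0]],[85,[0,0,15],[0,0,0]],[85,[0,0,8],[0,0,0]],[85,[0,0,4],[0,0,0]],[85,[0,0,0],[0,0,0]],[40,[0,0,0],[0,0,0]],[40,[0,0,0],[0,0,0]],[40,[0,0,0],[0,0,0]],[40,[0,0,0],[0,0,0]],[40,[0,0,0],[0,0,0]],[40,[0,0,0],[0,0,0]]]' 40
```

```text
time: 16.05
tcp_pos: [0.5477, 0.1703, 0.1031]
tool_rot: [3.14, 0.001, 2.709]
ft_force: [2.1, 4.6, 6.0]
gripper_width: 0.0453
```

```bash
python3 -m inch '[[40,[0,0,0],[0,0,0.08]],[40,[0,0,0],[0,0,0.13]],[40,[0,0,0],[0,0,0.13]],[40,[0,0,0],[0,0,0.13]],[40,[0,0,0],[0,0,0.13]],[40,[0,0,0],[0,0,0.13]],[40,[0,0,0],[0,0,0.06]],[40,[0,0,0],[0,0,0]]]'
```

```text
time: 16.85
tcp_pos: [0.5472, 0.17, 0.1029]
tool_rot: [3.141, -0.0, 1.917]
ft_force: [-0.8, 2.3, 6.6]
gripper_width: 0.0454
```

Turned 0.79 rad with little load. Now release, lift and check.

```bash
python3 -m inch '[[85,[0,0,0],[0,0,0]],[85,[0,0,0],[0,0,0]],[85,[0,0,0],[0,0,0]],[85,[0,0,0],[0,0,0]],[85,[0,0,0],[0,0,0]],[85,[0,0,-25],[0,0,0]],[85,[0,0,-40],[0,0,0]],[85,[0,0,-45],[0,0,0]],[85,[0,0,-30],[0,0,0]],[85,[0,0,0],[0,0,0]],[85,[0,0,0],[0,0,0]]]'
python3 - <<'E'
from h import *
a=save('side','s2.png')[250:400,250:400]; b=cams.get_image('wrist')[60:360,110:510]
o=np.hstack([cv2.resize(a,(400,400)),cv2.resize(b,(400,300))[:300] if 0 else cv2.copyMakeBorder(cv2.resize(b,(400,300)),0,100,0,0,cv2.BORDER_CONSTANT)])
cv2.imwrite('pics/f.png',o[:,:,::-1]); delta([.546,.169,.104])
E
```

```text
time: 17.95
tcp_pos: [0.5475, 0.1699, 0.2426]
tool_rot: [3.141, 0.0, 1.919]
ft_force: [0.1, 0.2, -1.0]
gripper_width: 0.0851
t 18.05 tcp [0.5468 0.1697 0.2409] rot [-3.14  -0.     1.919] w 0.0849 F [ 0.7  0.4 -0.5] ovh 0.017 j6 1.524
tool mm [ -0.3  -0.8 136.9] turn cw to yaw None
```

View pics/f.png

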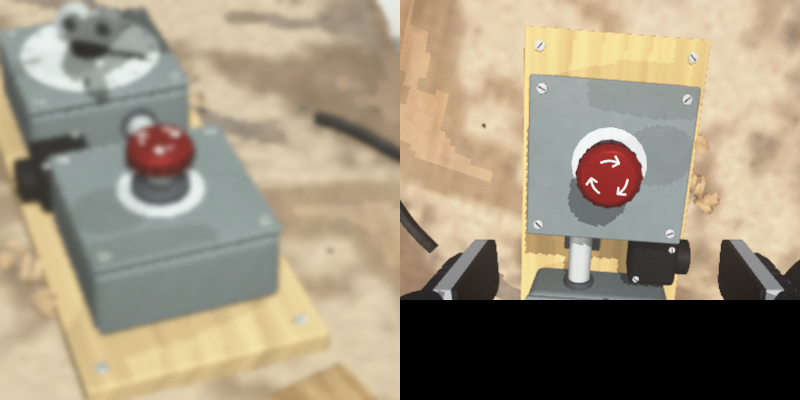

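```bash
python3 -c "
from rig import job_done
print(job_done())"
```

```text
the job is handed in; nothing more can be done
None
```

The timer is set to 45 minutes, the stop button is up again, and the job is handed in at about 18 s of the 64 s allowed.

- **Stop pressed:** I pushed the button to the bottom of its travel. The fingertips stood at z of about 0.110 m and the force rose to about 45 N. A side view afterwards showed it staying down.
- **Timer wound:** I gripped the key across its flats and wound it clockwise from about 0.42 rad to about 3.84 rad. I did this in three moves without letting go. When I released it, it settled on the tooth, and the wrist picture showed the pointer right on the 45-minute mark.
- **Stop released:** I gripped the rim, twisted it about 0.79 rad clockwise, let go and lifted clear. The last pictures show the head raised with its stem visible. The turn arrows are back to about where they were.

**Final state:** The gripper is open, about 0.12 m above the button, with force readings near zero. The arm never came near the block plane, screwdriver or glue bottle, though I did not measure where they ended up.

**Weak points:** I judged the button's height and the head's return from the pictures only, because the joint values can't be read. The initial key angle measured 0.42 to 0.45 rad, which is looser than the other measurements. No check failed.

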